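# Chuck the dibber on the mushroom block punching stand

### The job

Set up the punching stand: take the stout, cone-pointed dibber out of the wooden block and stand it point up in the open chuck, shank right down on the chuck's floor. Then turn the chuck's sleeve clockwise (seen from above) until its three jaws grip the shank tightly, and let go.

Things in the scene. Friction and masses are not known exactly. Their poses are not given: they have to be found in the camera images.
- dibber_mid (a point): Half-way up the stout steel dibber, 33 mm above its foot; z along it to the point, x and y as the block's. 66 mm tall, 0.1 kg: round shank 12 mm across for the lowest 38 mm, then a round head 24 mm across from 38 to 58 mm above the foot (grip it here), then a blunt cone to 66 mm. It starts upright, point up, in one (any) of the block's three holes.
- block: Fixed wooden block, origin under its centre: 60 mm (x) by 170 mm (y) by 30 mm high. Three holes 14 mm wide, 22 mm deep, in a row along y at -55, 0 and 55 mm. The other two hold a thin spike (85 mm tall, upper part 7 mm thick) and a tamper (54 mm tall, 40 mm flat disc on top); close the fingers across the row, along x, for room.
- chuck_mouth (a point): On the axis of the fixed upright chuck, level with the top of sleeve and jaws, 80 mm above the table; z up. Round steel sleeve 54 mm across, from 34 to 80 mm above the table; below it a 68 mm collar and a 110 mm square base plate. Flat bore floor 34 mm below the mouth: a seated dibber has its middle 1 mm below the mouth, its head's underside 4 mm above it, its tip 32 mm above it.
- sleeve (a joint): Turn of the sleeve, rad, growing clockwise from above; starts at 0 to 0.2, end stop 1.45. Three jaws, 15 mm from the axis at 0, move in 9 mm per rad and centre the shank. It turns freely with 0.3 N m until they touch at 1.0, then stiffens to about 1 N m at 1.2: turn to 1.15 to 1.3; let go, it springs back to about 1.08 and stays tight. One grasp across the sleeve from above is enough.
Things that resemble listed ones, but are neither listed nor needed, are in the scene too. Leave any blue look-alike of the part that bears dibber_mid alone.

How it is judged:
By the outcome, as a careful person would: the job done as asked, in the order asked, and still so for the second after the job is handed in, with the robot touching nothing.
It also fails if it takes over 58 s, if anything falls off the work surface, if the arm or the gripper's body presses on something with over 40 N, if the wrist force passes 120 N, or if a joint passes its speed limit or range.

### The arm

A 7-joint arm with a two-finger parallel gripper is mounted at the origin on the work surface. World frame = base frame: x ahead of the robot, y to its left, z up, the work surface at z = 0. Lengths are in m, angles in rad, forces in N, time in s.
With the tool pointing down it reaches from about 0.4 to 0.85 m from the base axis. Payload 10.4 kg.
Tool frame: the origin (TCP) lies at the centre of the arm's flange, where the gripper is bolted on; the fingertips stand 173 mm ahead of it and the grasp point (between the pads) lies 155 mm ahead of it; z points along the fingers, y is the line along which they close (so a half turn about z gives the same grasp; the last joint's range is limited). The gripper opens to 85 mm and grips with 20 to 120 N. Pads are 22 mm wide; open, the fingers measure 114 mm over their backs; the gripper's body (76 mm by 85 mm) begins 54 mm behind the grasp point. The pads swing forward as they close: fully open they stand 13 mm farther back than shut.
Start: joints at [-1.171, 0.332, -0.065, 1.46, 0.022, 1.35, -0.088], TCP at [0.256, 0.57, 0.405] pointing down, gripper open.
Joint ranges: [-2.6, 2.6], [-0.5, 2.12], [-1.47, 1.34], [0.16, 2.42], [-1.27, 4.41], [0.06, 2.06], [-2.6, 2.6]. Speed limits (rad/s): [2.22, 2.22, 2.79, 2.79, 3.14, 3.14, 3.14].

### API

Orientations are given as a unit quaternion [x, y, z, w].
In Python, from workcell import manip, viewer, finder gives the robot as it stands.
- The arm moves only by the tool arm_command, never from a script. Its argument "plan" is a list of rows, each an object with "dp": the shift along the tool's x, y, z in mm, a list of three; "spin": the turn about the tool's z in rad. A call has 1 to 5 rows; each row shifts and turns the commanded pose from where the row before left it, along the tool's axes as they then stand; what a row does not reach is not made up. A row lasts 1/10 s, in which the tool goes at most 50 mm and 8.59 degrees, less where a joint would pass 70% of its speed; a pose out of reach is approached as far as the arm can. A call is refused whole if a number of a shift passes 50 or a number of a turn 0.15, either way. A call with a gripper value outside its range is refused whole. "grip" is the closure, from -1 (fully open) to 1 (shut), set as the call begins (left out, the last holds). The fingers move at their own pace and stop on an object; "newtons" is the grip in N (left out, the last holds). Time passes only in rows, so rows that do not move let the fingers close. It gives the time, the measured TCP pose, the force, the opening and the grip force at its end, in the units of the state.
- manip.get_obs(): the state, without advancing time (a new reading comes with each control period).
- viewer.camera(name): name is "side" or "top" or "wrist"; returns the picture (400x640x3 uint8, blue, green, red); there is no depth.
- viewer.camera_params(name): a dict with "vertical_fov" (degrees; the focal length in pixels is half the picture's height over the tangent of half this angle, whatever the lens; pixels are square), "cx", "cy" (the principal point, pixels), "R" (3x3) and "t" (3): a world point X has camera coordinates R X + t; the wrist camera has in their place "T_tool_cam" (4x4, takes a point from camera to tool coordinates, whose origin is the TCP and whose axes are the flange's). Camera axes: x right, y down, z forward; pixel columns grow to the right and rows downward; lengths in m; the calibration is good to about 2 mm. The wrist camera is an equidistant fisheye: a pixel r from the principal point sees the ray r / f radians off the axis. A picture is of the moment at which its call begins: read the wrist's pose just before it. camera_params takes no time and is no camera call.
- manip.hand_in(): hands the job in; it is judged then, once.
Trained networks look in the newest picture that a camera, given by its name, has taken for a name from the list of things; names that differ only in an ending like _2 or _b are one class to them, and where a whole thing is asked for, a point or a joint stands for the part that bears it (a point fixed in the world has none). Each returns a list of dicts, best first, with "score" (0 to 1); they miss things now and then, are a little off and sometimes report something else, mostly with a low value. They report only what shows in the picture. A call takes as long as a camera call. They do not tell look-alikes from the thing itself.
- finder.find_in(camera, thing): "position" ([x, y, z] in m, in world coordinates, good to about 4 mm: the middle of the surface that is visible of it).
The state is a dict: "clock": time; "joint_pos": joint angles; "joint_velocities": joint speeds; "tau": joint torques, N m; "position": TCP position; "ee_rot": TCP orientation; "ft_force": force on the tool from outside, world axes, zero at the start; "torque": the same for the moment, N m; "grip_width": opening from 0.0 (shut) to 1.0 (fully open); "grasp_force": force on a finger pad.
Only numpy, scipy, OpenCV 4.12 (cv2) and the standard library are available. Lean on these libraries where they do the work, as an engineer would, in place of code of your own. Each camera call takes 0.05 s, during which the arm holds its last target. There are 200 camera calls.

## Working session

There is one attempt and no reset: what is moved stays moved. The work goes in short steps, Python scripts to look and compute and a tool call to move; the robot and the scene stay as the last step left them, time stands still between calls to the robot, and variables do not carry over. Pictures are saved under pics/ and viewed, at most 10 in all, crops included, and the job is handed in when it is done.

Besides the shell and the picture viewer there is one more tool, called after "Emit:" as name(argument=value, ...), one argument or row to a line, values as JSON. arm_command: Moves the arm, as the interface text tells. Its arguments: {"type":"object","properties":{"plan":{"type":"array","items":{"type":"object","properties":{"dp":{"type":"array","items":{"type":"number"}},"spin":{"type":"number"}}}},"grip":{"type":"number"},"newtons":{"type":"number"}},"required":["plan"]}

```bash
mkdir -p pics; python3 - <<'E'
from workcell import manip, viewer, finder
import cv2, numpy as np
o=manip.get_obs(); print({k:np.round(v,3).tolist() for k,v in o.items()})
ims=[]
for c in ["side","top"]:
    im=viewer.camera(c); cv2.imwrite(f"pics/{c}1.png",im); ims.append(im)
    for n in ["dibber_mid","block","chuck_mouth","sleeve"]:
        try: print(c,n,[(np.round(d["position"],3).tolist(),round(d["score"],2)) for d in finder.find_in(c,n)[:4]])
        except Exception as e: print(c,n,e)
    p=viewer.camera_params(c); print(p)
print(viewer.camera_params("wrist"))
E
```

```text
{'clock': 0.0, 'joint_pos': [-1.171, 0.333, -0.065, 1.461, 0.022, 1.35, -0.089], 'joint_velocities': [0.001, -0.001, 0.001, -0.001, 0.003, -0.001, 0.0], 'tau': [0.0, -62.542, 0.05, -39.162, 0.016, 0.01, 0.0], 'position': [0.256, 0.57, 0.404], 'ee_rot': [0.21, 0.978, -0.001, -0.0], 'ft_force': [-0.087, -0.328, 0.161], 'torque': [-0.008, -0.025, 0.017], 'grasp_force': 0.0, 'grip_width': 1.0}
side dibber_mid [([0.433, 0.157, 0.059], 0.75), ([0.535, 0.126, 0.068], 0.62)]
side block [([0.51, 0.188, 0.037], 0.9)]
side chuck_mouth [([0.562, -0.192, 0.014], 0.72)]
side sleeve [([0.563, -0.196, 0.065], 0.61)]
{'vertical_fov': 55.05386583113313, 'cx': 316.3760935292676, 'cy': 200.19205919561642, 'R': array([[-0.72727455, -0.68618537,  0.01487848],
       [-0.52012642,  0.53686883, -0.66425926],
       [ 0.4478172 , -0.49083754, -0.74735418]]), 't': array([0.37581604, 0.29491233, 0.48113079])}
top dibber_mid [([0.539, 0.121, 0.066], 0.68)]
top block [([0.527, 0.167, 0.03], 0.79)]
top chuck_mouth [([0.568, -0.202, 0.011], 0.63)]
top sleeve [([0.569, -0.198, 0.076], 0.85)]
{'vertical_fov': 57.57454911267895, 'cx': 321.61558664493407, 'cy': 194.99922861452873, 'R': array([[-0.00801385, -0.99987968, -0.01328204],
       [-0.98737435,  0.0100136 , -0.1580874 ],
       [ 0.15820138,  0.01184745, -0.98733579]]), 't': array([0.00407558, 0.5197603 , 0.75381005])}
{'vertical_fov': 65.70646984690485, 'cx': 319.4291808473698, 'cy': 199.76287434693046, 'T_tool_cam': array([[ 2.29525172e-04, -9.55179414e-01, -2.96027423e-01,
         7.52026644e-02],
       [ 9.99999459e-01, -8.10797916e-05,  1.03696743e-03,
         1.27753049e-04],
       [-1.01449178e-03, -2.96027501e-01,  9.55178878e-01,
         2.99758253e-02],
       [ 0.00000000e+00,  0.00000000e+00,  0.00000000e+00,
         1.00000000e+00]])}
```

View pics/side1.png

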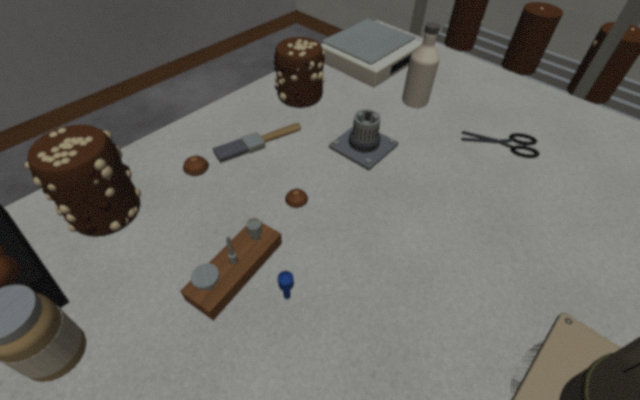

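View pics/top1.png

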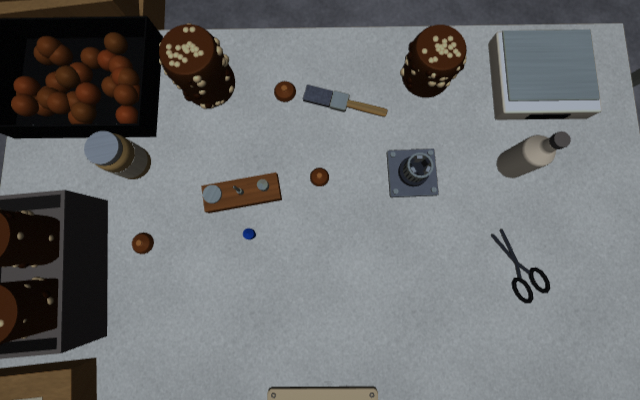

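Side view: the block holds the tamper (205,275), spike (232,250) and steel dibber (254,228), with the blue look-alike on the table at (286,283). Top view: dibber (263,185), tamper (212,194), chuck (418,167).

```bash
cat > h.py <<'E'
from workcell import manip, viewer, finder
import cv2, numpy as np
from scipy.spatial.transform import Rotation as Rn
def ray(cam,u,v,obs=None):
    p=viewer.camera_params(cam); f=200/np.tan(np.radians(p["vertical_fov"])/2)
    x=np.array([u-p["cx"],v-p["cy"]])
    if cam=="wrist":
        r=np.hypot(*x); th=r/f; d=np.r_[x/max(r,1e-9)*np.sin(th),np.cos(th)]
        T=p["T_tool_cam"]; R=Rn.from_quat(obs["ee_rot"]).as_matrix()
        return R@T[:3,3]+obs["position"], R@T[:3,:3]@d
    d=np.r_[x/f,1]; return -p["R"].T@p["t"], p["R"].T@(d/np.linalg.norm(d))
def at_z(cam,u,v,z,obs=None):
    c,d=ray(cam,u,v,obs); return c+d*(z-c[2])/d[2]
def tri(rays):
    A=b=0
    for c,d in rays: P=np.eye(3)-np.outer(d,d); A=A+P; b=b+P@c
    X=np.linalg.solve(A,b); return X,[np.linalg.norm(np.cross(X-c,d)) for c,d in rays]
def plan(target,yaw=None,tool_yaw=0,n=None):
    """rows to reach TCP target, tool y at world angle yaw (mod pi)"""
    o=manip.get_obs(); R=Rn.from_quat(o["ee_rot"]).as_matrix(); D=np.array(target)-o["position"]
    a=np.arctan2(R[1,1],R[0,1]); s=0 if yaw is None else -((yaw-a+np.pi/2)%np.pi-np.pi/2)
    n=n or int(max(np.ceil(np.linalg.norm(D)/.045),np.ceil(abs(s)/.14),1)); print("n",n,"spin total",round(s,3),"toolyaw",round(a,3),"pos",np.round(o["position"],4),"z axis",np.round(R[:,2],3))
    for i in range(n):
        # tool axes as they stand before the row
        Ri=R@Rn.from_rotvec([0,0,s*i/n]).as_matrix(); print(np.round(Ri.T@D/n*1000,1).tolist(),round(s/n,3))
E
python3 - <<'E'
from h import *
print("dib head",tri([ray("side",254,222),ray("top",263,184)]))
print("chuck top",tri([ray("side",367,115),ray("top",419,164)]))
a=at_z("top",212,193,.054);b=at_z("top",263,184,.07); print(a,b,np.degrees(np.arctan2(*(a-b)[1::-1])))
c=[at_z("top",u,v,.03) for u,v in [(202,187),(278,174),(281,199),(205,212)]];print(np.round(c,3)); d=c[0]-c[1]; print(np.degrees(np.arctan2(d[1],d[0])))
plan([.537,.125,.34],np.radians(11))
E
```

```text
dib head (array([0.53976765, 0.12288437, 0.06859332]), [np.float64(0.0006997134371128772), np.float64(0.0006997134371129861)])
chuck top (array([ 0.57388295, -0.20472548,  0.08798828]), [np.float64(0.0017513420430614415), np.float64(0.0017513420430613745)])
[0.5245276  0.23596854 0.054     ] [0.54006174 0.12308713 0.07      ] 97.83552581982265
[[0.542 0.267 0.03 ]
 [0.57  0.097 0.03 ]
 [0.514 0.09  0.03 ]
 [0.486 0.257 0.03 ]]
99.31168536407937
n 12 spin total 0.956 toolyaw 1.148 pos [0.2564 0.57   0.4047] z axis [-0. -0. -1.]
[-36.5, -24.2, 5.4] 0.08
[-38.3, -21.2, 5.4] 0.08
[-39.9, -18.1, 5.4] 0.08
[-41.2, -14.9, 5.4] 0.08
[-42.3, -11.6, 5.4] 0.08
[-43.1, -8.2, 5.4] 0.08
[-43.6, -4.7, 5.4] 0.08
[-43.8, -1.2, 5.4] 0.08
[-43.8, 2.3, 5.4] 0.08
[-43.5, 5.8, 5.4] 0.08
[-42.9, 9.2, 5.4] 0.08
[-42.0, 12.6, 5.4] 0.08
```

Emit:
arm_command(
  plan=[
    {"dp":[-36.5,-24,5],"spin":0.08},
    {"dp":[-38,-21,5],"spin":0.08},
    {"dp":[-40,-18,5],"spin":0.08},
    {"dp":[-41,-15,5],"spin":0.08},
    {"dp":[-42,-11.5,5],"spin":0.08},
  ],
  grip=-1,
)

```text
clock: 1.0
position: [0.3735, 0.3838, 0.3797]
ee_rot: [0.401, 0.916, 0.0, 0.0]
ft_force: [0.9, -0.5, -0.1]
grip_width: 0.996
grasp_force: 0.0
```

Emit:
arm_command(
  plan=[
    {"dp":[-43,-8,5],"spin":0.08},
    {"dp":[-43.5,-5,5],"spin":0.08},
    {"dp":[-44,-1,5],"spin":0.08},
    {"dp":[-44,2,5],"spin":0.08},
    {"dp":[-43.5,6,5],"spin":0.08},
  ],
)

```text
clock: 1.5
position: [0.4901, 0.1978, 0.3549]
ee_rot: [0.575, 0.818, 0.0, 0.0]
ft_force: [-0.0, 0.7, -0.0]
grip_width: 1.002
grasp_force: 0.0
```

Emit:
arm_command(
  plan=[
    {"dp":[-43,9,5],"spin":0.09},
    {"dp":[-42,12,5],"spin":0.09},
    {"dp":[0,0,0]},
    {"dp":[0,0,0]},
  ],
)

```text
invalid input at $.plan[2]: expected keys dp, spin
```

```bash
python3 - <<'E'
from h import *
o=manip.get_obs(); im=viewer.camera("wrist"); cv2.imwrite("pics/w1.png",im)
for n in ["dibber_mid","block"]: print(n,[(np.round(d["position"],4).tolist(),round(d["score"],2)) for d in finder.find_in("wrist",n)[:3]])
np.save("o1.npy",o,allow_pickle=True); print(o["position"],o["ee_rot"],o["joint_pos"],o["clock"])
E
```

```text
dibber_mid [([0.5377, 0.1326, 0.0698], 0.85), ([0.4371, 0.154, 0.0586], 0.7), ([0.5242, 0.1827, 0.0286], 0.52)]
block [([0.5229, 0.182, 0.028], 0.77)]
[0.49005873 0.1978019  0.35486041] [5.75308817e-01 8.17936175e-01 4.15077035e-04 8.59385668e-05] [-0.73057886  0.15092039  0.28675341  1.79832455 -0.04595201  1.19797208
 -0.08536547] 1.5
```

View pics/w1.png

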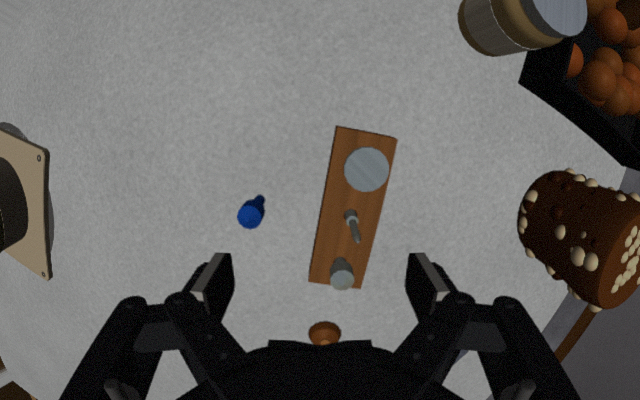

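The wrist view shows the dibber head at (342,279), spike (354,230), tamper (367,169), and the blue copy clear at (250,215).

```bash
python3 - <<'E'
from h import *
o=np.load("o1.npy",allow_pickle=True).item()
print("dib",at_z("wrist",342,279,.068,o), tri([ray("wrist",342,279,o),ray("side",254,222),ray("top",263,184)]))
t=at_z("wrist",367,169,.054,o);print("tamper",t)
c=np.array([at_z("wrist",u,v,.03,o) for u,v in [(336,126),(397,138),(360,290),(309,280)]]);print(np.round(c,4),c.mean(0))
for d in (c[1]-c[2],c[0]-c[3]): print(np.degrees(np.arctan2(d[1],d[0])))
plan([.539,.125,.29],np.radians(9))
E
```

```text
dib [0.53983133 0.1262538  0.068     ] (array([0.54063504, 0.12339027, 0.06598784]), [np.float64(0.0015255397662074554), np.float64(0.001841764864464515), np.float64(0.0004378813397868158)])
tamper [0.52403058 0.23198711 0.054     ]
[[0.4862 0.2574 0.03  ]
 [0.5458 0.2678 0.03  ]
 [0.576  0.0978 0.03  ]
 [0.5168 0.0916 0.03  ]] [0.53117041 0.17866802 0.03      ]
100.07029525083574
100.46218750323446
n 3 spin total 0.185 toolyaw 0.342 pos [0.4906 0.1966 0.3546] z axis [ 0.    -0.001 -1.   ]
[-27.9, 7.2, 21.6] 0.062
[-27.4, 8.9, 21.6] 0.062
[-26.8, 10.6, 21.6] 0.062
```

Emit:
arm_command(
  plan=[
    {"dp":[-28,7.5,21.5],"spin":0.06},
    {"dp":[-27,9.5,21.5],"spin":0.06},
    {"dp":[-27,11,21.5],"spin":0.06},
    {"dp":[0,0,0],"spin":0},
    {"dp":[0,0,0],"spin":0},
  ],
)

```text
clock: 2.15
position: [0.5394, 0.1295, 0.2898]
ee_rot: [0.645, 0.764, -0.0, -0.0]
ft_force: [0.1, 0.5, 0.1]
grip_width: 0.999
grasp_force: 0.0
```

```bash
python3 - <<'E'
from h import *
o=manip.get_obs(); im=viewer.camera("wrist"); cv2.imwrite("pics/w2.png",im)
np.save("o2.npy",o,allow_pickle=True)
print([(np.round(d["position"],4).tolist(),round(d["score"],2)) for d in finder.find_in("wrist","dibber_mid")[:3]])
plan([.540,.1245,.215],np.radians(9.5))
E
```

```text
[([0.438, 0.1534, 0.0575], 0.94), ([0.5415, 0.1285, 0.0707], 0.77)]
n 2 spin total 0.005 toolyaw 0.171 pos [0.5393 0.1305 0.2908] z axis [ 0.001  0.001 -1.   ]
[-3.0, -0.2, 37.9] 0.003
[-3.0, -0.2, 37.9] 0.003
```

View pics/w2.png

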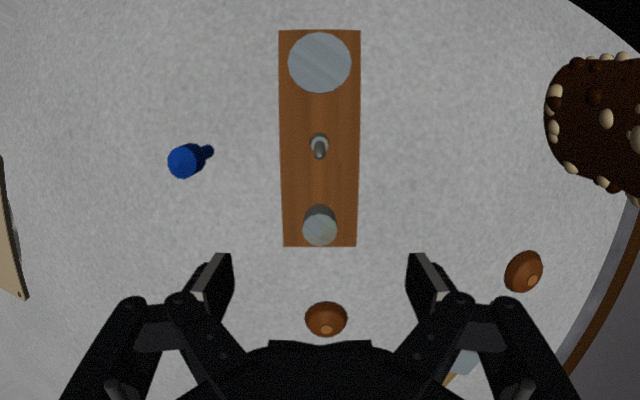

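The dibber head is at (320,227), laterally centred between the fingers, with the block edges parallel to tool x.

```bash
python3 - <<'E'
from h import *
o=np.load("o2.npy",allow_pickle=True).item(); o1=np.load("o1.npy",allow_pickle=True).item()
X=at_z("wrist",320,227,.067,o);print(X,o["position"])
print(tri([ray("wrist",320,227,o),ray("wrist",342,279,o1)]))
print(tri([ray("wrist",320,227,o),ray("wrist",342,279,o1),ray("side",254,222),ray("top",263,184)]))
print(o["position"],Rn.from_quat(o["ee_rot"]).as_matrix().T@(X-o["position"]))
E
```

```text
[0.54064258 0.12650909 0.067     ] [0.53939226 0.12954003 0.28983486]
(array([0.5404513 , 0.12588299, 0.066426  ]), [np.float64(0.0004383000585185582), np.float64(0.00043830005851850127)])
(array([0.54082847, 0.12385839, 0.06514705]), [np.float64(0.001767284901907768), np.float64(0.0007922957639173601), np.float64(0.0025990226780155355), np.float64(0.00018386065159978882)])
[0.53939226 0.12954003 0.28983486] [-0.00324846  0.00095265  0.22283327]
```

Emit:
arm_command(
  plan=[
    {"dp":[-3.5,0.5,25],"spin":0},
    {"dp":[0,0,25],"spin":0},
    {"dp":[0,0,21],"spin":0},
    {"dp":[0,0,0],"spin":0},
    {"dp":[0,0,0],"spin":0},
  ],
)

```text
clock: 2.75
position: [0.5407, 0.1264, 0.2202]
ee_rot: [0.645, 0.764, 0.0, -0.0]
ft_force: [-0.3, 0.3, 0.6]
grip_width: 0.998
grasp_force: 0.0
```

Emit:
arm_command(
  plan=[
    {"dp":[0,0,0],"spin":0},
    {"dp":[0,0,0],"spin":0},
    {"dp":[0,0,0],"spin":0},
    {"dp":[0,0,0],"spin":0},
    {"dp":[0,0,0],"spin":0},
  ],
  grip=1,
  newtons=60,
)

```text
clock: 3.25
position: [0.5408, 0.1254, 0.2198]
ee_rot: [0.645, 0.764, 0.0, -0.0]
ft_force: [-1.3, -0.4, 4.4]
grip_width: 0.25
grasp_force: 58.5
```

Emit:
arm_command(
  plan=[
    {"dp":[0,0,0],"spin":0},
    {"dp":[0,0,0],"spin":0},
    {"dp":[0,0,0],"spin":0},
  ],
)

```text
clock: 3.55
position: [0.5408, 0.1254, 0.2198]
ee_rot: [0.645, 0.764, 0.0, -0.0]
ft_force: [-2.7, -0.1, 4.7]
grip_width: 0.256
grasp_force: 58.5
```

Emit:
arm_command(
  plan=[
    {"dp":[0,0,-15],"spin":0},
    {"dp":[0,0,-25],"spin":0},
    {"dp":[0,0,-30],"spin":0},
    {"dp":[0,0,-30],"spin":0},
    {"dp":[0,0,0],"spin":0},
  ],
)

```text
clock: 4.05
position: [0.5419, 0.1253, 0.3242]
ee_rot: [0.645, 0.764, 0.003, 0.002]
ft_force: [0.6, -0.4, -1.0]
grip_width: 0.261
grasp_force: 59.2
```

```bash
python3 - <<'E'
from h import *
o=manip.get_obs(); print(o["grip_width"],o["grasp_force"],o["ft_force"])
s=viewer.camera("side");w=viewer.camera("wrist")
cv2.imwrite("pics/m3.png",np.vstack([cv2.resize(s[60:260,120:420],(600,400)),w[200:,20:620]]))
plan([.571,-.201,.32],np.radians(9.5))
E
```

```text
0.2607282541635657 59.22214881051332 [ 0.60095143 -0.36337357 -0.99317191]
n 8 spin total 0.002 toolyaw 0.168 pos [0.5407 0.1253 0.3202] z axis [ 0.001  0.001 -1.   ]
[-40.8, -3.1, -0.0] 0.0
[-40.8, -3.1, -0.0] 0.0
[-40.8, -3.1, -0.0] 0.0
[-40.8, -3.1, -0.0] 0.0
[-40.8, -3.0, -0.0] 0.0
[-40.9, -3.0, -0.0] 0.0
[-40.9, -3.0, -0.0] 0.0
[-40.9, -3.0, -0.0] 0.0
```

View pics/m3.png

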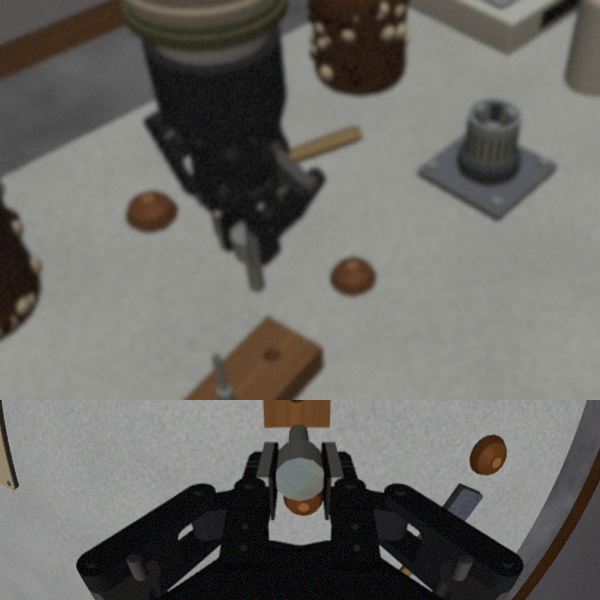

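```bash
python3 - <<'E'
from h import *
o=manip.get_obs(); R=Rn.from_quat(o["ee_rot"]).as_matrix()
X,e=tri([ray("wrist",318,234,o),ray("side",248,203)]); print("foot world",X,e,"tool",R.T@(X-o["position"]))
p=viewer.camera_params("wrist");f=200/np.tan(np.radians(p["vertical_fov"])/2);T=p["T_tool_cam"]
ps=viewer.camera_params("side");fs=200/np.tan(np.radians(ps["vertical_fov"])/2)
for z in (.146,.154,.174,.212):
  P=np.array([0,0,z]);c=T[:3,:3].T@(P-T[:3,3]);th=np.arctan2(np.hypot(c[0],c[1]),c[2]);q=c[:2]/np.hypot(c[0],c[1])*th*f
  W=R@P+o["position"];cs=ps["R"]@W+ps["t"]
  print(z,q+[p["cx"],p["cy"]],cs[:2]/cs[2]*fs+[ps["cx"],ps["cy"]], R.T@(at_z("wrist",320,283,o["position"][2]-z,o)-o["position"]))
E
```

```text
foot world [0.54075482 0.125811   0.11638042] [np.float64(0.00044098290029573697), np.float64(0.0004409829002956666)] tool [ 3.79453294e-04 -2.02771053e-04  2.03782225e-01]
0.146 [318.1240186  285.64223502] [243.42475552 175.07449179] [0.00140104 0.00082652 0.14600229]
0.154 [318.1897329  276.32991467] [244.14219503 179.14547062] [-0.00371125  0.00084422  0.15399927]
0.174 [318.33107201 256.49975602] [245.86785202 188.93739453] [-0.01649197  0.00088849  0.17399174]
0.212 [318.53227484 228.71693499] [248.90190926 206.15359555] [-0.04077535  0.00097259  0.21197743]
```

The dibber is held upright (foot within 1 mm of the tool axis). The chuck is next; I go slightly past it so the wrist camera sees it.

Emit:
arm_command(
  plan=[
    {"dp":[-25,-2,-5],"spin":0},
    {"dp":[-40,-3,-5],"spin":0},
    {"dp":[-45,-3,-5],"spin":0},
    {"dp":[-45,-3,-5],"spin":0},
    {"dp":[-45,-3,0],"spin":0},
  ],
)

```text
clock: 4.65
position: [0.56, -0.0758, 0.3388]
ee_rot: [0.645, 0.764, -0.0, -0.0]
ft_force: [0.5, 0.0, 0.2]
grip_width: 0.254
grasp_force: 59.2
```

Emit:
arm_command(
  plan=[
    {"dp":[-45,-3,0],"spin":0},
    {"dp":[-45,-3,0],"spin":0},
    {"dp":[-45,-3,0],"spin":0},
    {"dp":[-36,-2,0],"spin":0},
    {"dp":[-20,-1,0],"spin":0},
  ],
)

```text
clock: 5.15
position: [0.5793, -0.2681, 0.3378]
ee_rot: [0.647, 0.763, -0.001, -0.001]
ft_force: [-0.7, 0.4, -1.3]
grip_width: 0.253
grasp_force: 59.2
```

Emit:
arm_command(
  plan=[
    {"dp":[0,0,0],"spin":0},
    {"dp":[0,0,0],"spin":0},
  ],
)

```text
clock: 5.35
position: [0.5802, -0.2642, 0.3379]
ee_rot: [0.646, 0.764, -0.0, -0.001]
ft_force: [0.2, 1.0, -1.1]
grip_width: 0.253
grasp_force: 59.2
```

```bash
python3 - <<'E'
from h import *
o=manip.get_obs(); im=viewer.camera("wrist"); cv2.imwrite("pics/w4.png",im[:, :]); np.save("o4.npy",o,allow_pickle=True)
for n in ["sleeve","chuck_mouth"]: print(n,[(np.round(d["position"],4).tolist(),round(d["score"],2)) for d in finder.find_in("wrist",n)[:3]])
print(o["position"],o["ee_rot"],o["joint_pos"],o["clock"],o["grip_width"])
E
```

```text
sleeve [([0.5805, -0.2148, 0.0787], 0.79)]
chuck_mouth [([0.5728, -0.2076, 0.0109], 0.71)]
[ 0.58017858 -0.26420925  0.33787557] [ 6.45526571e-01  7.63736912e-01 -3.66604528e-04 -1.11363028e-03] [-0.06820805  0.44009447  0.56289187  1.53774352 -0.24287474  1.23659856
  0.69951697] 5.35 0.25341085271353925
```

View pics/w4.png

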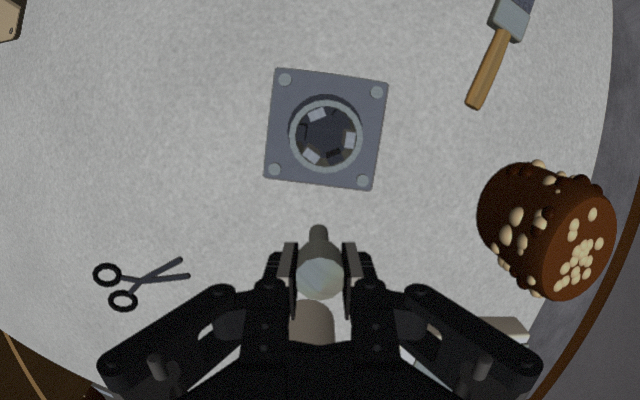

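The chuck mouth is an open ring centred about (325,136), with radius about 36 px. The jaws are open, and the dibber hangs at (319,250), pointing down the tool axis.

```bash
python3 - <<'E'
from h import *
o=np.load("o4.npy",allow_pickle=True).item()
c=at_z("wrist",325.5,136,.08,o); print("mouth",c)
for a,b in [((289,136),(362,136)),((325.5,99.5),(325.5,172.5))]:
    A,B=at_z("wrist",*a,.08,o),at_z("wrist",*b,.08,o); print(np.linalg.norm(A-B),(A+B)/2)
q=[at_z("wrist",u,v,.012,o) for u,v in [(285,79),(377,92),(362,181),(274,169)]]; print("base",np.mean(q,0),np.degrees([np.arctan2(*(q[1]-q[0])[1::-1])]))
print(tri([ray("wrist",325.5,136,o),ray("side",367,115)]),tri([ray("wrist",325.5,136,o),ray("top",419,164)]))
R=Rn.from_quat(o["ee_rot"]).as_matrix(); print(R.T@(c-o["position"]))
E
```

```text
mouth [ 0.57555247 -0.2098521   0.08      ]
0.0538468241081296 [ 0.57556849 -0.20962757  0.08      ]
0.05446968367980702 [ 0.57562405 -0.21014477  0.08      ]
base [ 0.57602043 -0.21057534  0.012     ] [1.8767866]
(array([ 0.57525157, -0.20957263,  0.08437329]), [np.float64(0.00019190326567239256), np.float64(0.00019190326567246636)]) (array([ 0.57697943, -0.20855241,  0.07640274]), [np.float64(0.002080130831849106), np.float64(0.0020801308318490366)])
[0.05405161 0.00500911 0.25793264]
```

Emit:
arm_command(
  plan=[
    {"dp":[27,2.5,0],"spin":0},
    {"dp":[26.5,2.5,0],"spin":0},
    {"dp":[0,0,15],"spin":0},
    {"dp":[0,0,5],"spin":0},
    {"dp":[0,0,0],"spin":0},
  ],
)

```text
clock: 6.0
position: [0.576, -0.2109, 0.3183]
ee_rot: [0.645, 0.764, -0.001, -0.001]
ft_force: [0.4, 0.6, -1.8]
grip_width: 0.25
grasp_force: 59.2
```

```bash
python3 - <<'E'
from h import *
o=manip.get_obs(); print(o["position"],o["ft_force"])
R=Rn.from_quat(o["ee_rot"]).as_matrix(); print(R.T@(np.array([.5756,-.21,.08])-o["position"]))
s=viewer.camera("side");t=viewer.camera("wrist")
cv2.imwrite("pics/m5.png",np.hstack([cv2.resize(s[50:180,310:430],(480,520)),t[120:320,220:420].repeat(2,0).repeat(2,1)[:, :300] if 0 else cv2.resize(t[120:380,240:400],(320,520))]))
E
```

```text
[ 0.57603466 -0.21086929  0.318273  ] [ 0.36752134  0.57985137 -1.81587396]
[8.21854270e-04 1.29971875e-04 2.38273531e-01]
```

View pics/m5.png

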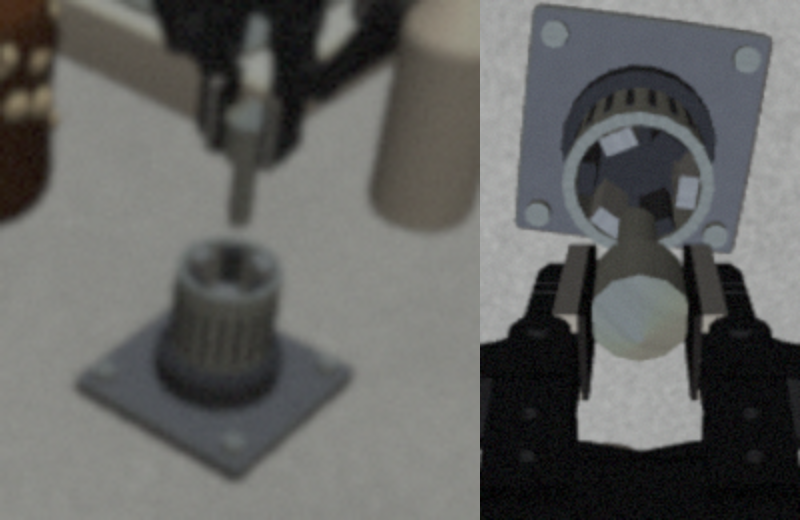

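The shank hangs straight over the open mouth: side crop foot at (238,220), ring at (231,258). I lower it now.

Emit:
arm_command(
  plan=[
    {"dp":[0.5,0,20],"spin":0},
    {"dp":[0,0,15],"spin":0},
    {"dp":[0,0,12],"spin":0},
    {"dp":[0,0,8],"spin":0},
    {"dp":[0,0,2],"spin":0},
  ],
)

```text
clock: 6.6
position: [0.5761, -0.2104, 0.2611]
ee_rot: [0.645, 0.764, -0.0, -0.001]
ft_force: [0.3, 1.0, -2.0]
grip_width: 0.257
grasp_force: 59.2
```

Emit:
arm_command(
  plan=[
    {"dp":[0,0,1],"spin":0},
    {"dp":[0,0,1],"spin":0},
    {"dp":[0,0,0],"spin":0},
  ],
)

```text
clock: 6.9
position: [0.5765, -0.2105, 0.2606]
ee_rot: [0.645, 0.764, 0.0, 0.0]
ft_force: [-0.8, -0.3, -2.3]
grip_width: 0.256
grasp_force: 59.2
```

Emit:
arm_command(
  plan=[
    {"dp":[0,0,1],"spin":0},
    {"dp":[0,0,1],"spin":0},
    {"dp":[0,0,0],"spin":0},
  ],
)

```text
clock: 7.2
position: [0.5763, -0.2104, 0.2581]
ee_rot: [0.645, 0.764, 0.0, -0.0]
ft_force: [0.5, 0.1, -1.8]
grip_width: 0.257
grasp_force: 59.2
```

Emit:
arm_command(
  plan=[
    {"dp":[0,0,1],"spin":0},
    {"dp":[0,0,0],"spin":0},
  ],
)

```text
clock: 7.4
position: [0.5765, -0.2106, 0.2579]
ee_rot: [0.645, 0.764, 0.0, 0.0]
ft_force: [-2.4, -0.4, 5.3]
grip_width: 0.256
grasp_force: 59.9
```

Contact at the expected height (TCP 0.258): the dibber is seated. I release and rise.

Emit:
arm_command(
  plan=[
    {"dp":[0,0,0],"spin":0},
    {"dp":[0,0,0],"spin":0},
    {"dp":[0,0,0],"spin":0},
    {"dp":[0,0,0],"spin":0},
    {"dp":[0,0,0],"spin":0},
  ],
  grip=-1,
)

```text
clock: 7.9
position: [0.5764, -0.2104, 0.2571]
ee_rot: [0.645, 0.764, 0.0, -0.0]
ft_force: [0.3, -0.3, -1.1]
grip_width: 0.999
grasp_force: 0.0
```

Emit:
arm_command(
  plan=[
    {"dp":[0,0,-20],"spin":0},
    {"dp":[-20,0,-30],"spin":0},
    {"dp":[-30,0,-10],"spin":0},
    {"dp":[0,0,0],"spin":0},
    {"dp":[0,0,0],"spin":0},
  ],
)

```text
clock: 8.4
position: [0.5845, -0.2602, 0.317]
ee_rot: [0.646, 0.764, -0.0, -0.0]
ft_force: [-0.7, -0.6, -0.1]
grip_width: 1.005
grasp_force: 0.0
```

```bash
python3 - <<'E'
from h import *
o=manip.get_obs(); print(o["position"],o["joint_pos"],o["clock"])
np.save("o6.npy",o,allow_pickle=True)
t=viewer.camera("wrist");s=viewer.camera("side")
cv2.imwrite("pics/m6.png",np.hstack([cv2.resize(s[50:180,310:430],(480,520)),cv2.resize(t[50:310,240:400],(320,520))]))
E
```

```text
[ 0.58447873 -0.26023041  0.31700654] [-0.06928597  0.46203301  0.554579    1.55457526 -0.25476037  1.19788663
  0.69823414] 8.4
```

View pics/m6.png

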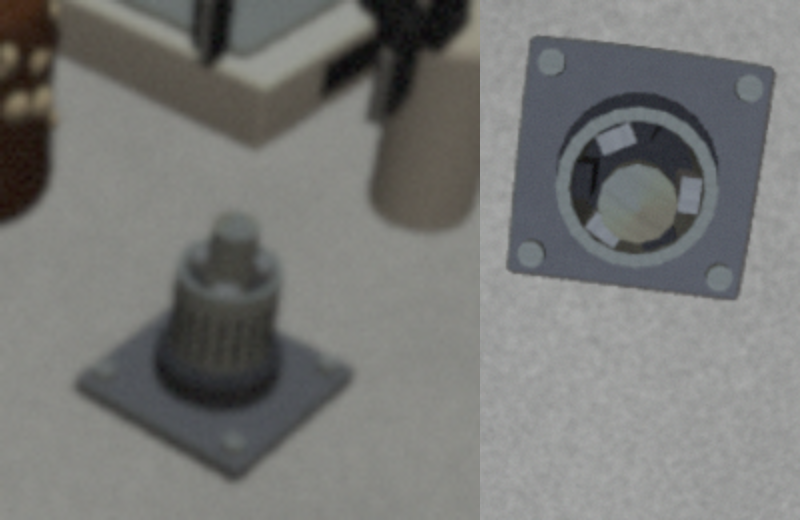

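The dibber stands upright in the chuck with the head just above the mouth; the ring centre is at wrist (318.5,143.5).

```bash
python3 - <<'E'
from h import *
o=np.load("o6.npy",allow_pickle=True).item();R=Rn.from_quat(o["ee_rot"]).as_matrix()
m=at_z("wrist",318.5,143.5,.08,o); print(m, R.T@(m-o["position"]))
E
```

```text
[ 0.57594118 -0.20999925  0.08      ] [ 5.09504434e-02 -6.79611681e-05  2.37006768e-01]
```

Emit:
arm_command(
  plan=[
    {"dp":[25,0,0],"spin":0},
    {"dp":[26,0,0],"spin":0},
    {"dp":[0,0,20],"spin":0},
    {"dp":[0,0,25],"spin":0},
    {"dp":[0,0,20],"spin":0},
  ],
)

```text
clock: 9.0
position: [0.576, -0.2076, 0.2505]
ee_rot: [0.644, 0.765, 0.0, -0.001]
ft_force: [0.0, 0.2, 0.1]
grip_width: 1.001
grasp_force: 0.0
```

Emit:
arm_command(
  plan=[
    {"dp":[0,0,15],"spin":0},
    {"dp":[0,0,11],"spin":0},
    {"dp":[0,0,0],"spin":0},
    {"dp":[0,0,0],"spin":0},
  ],
)

```text
clock: 9.4
position: [0.5764, -0.2094, 0.2266]
ee_rot: [0.645, 0.764, 0.0, 0.0]
ft_force: [-0.7, -0.1, -0.2]
grip_width: 0.999
grasp_force: 0.0
```

Emit:
arm_command(
  plan=[
    {"dp":[0,0,0],"spin":0},
    {"dp":[0,0,0],"spin":0},
    {"dp":[0,0,0],"spin":0},
    {"dp":[0,0,0],"spin":0},
    {"dp":[0,0,0],"spin":0},
  ],
  grip=1,
  newtons=110,
)

```text
clock: 9.9
position: [0.5755, -0.21, 0.2277]
ee_rot: [0.646, 0.764, -0.0, -0.001]
ft_force: [-10.6, 2.6, 16.1]
grip_width: 0.606
grasp_force: 113.4
```

```bash
python3 - <<'E'
from h import *
o=manip.get_obs(); R=Rn.from_quat(o["ee_rot"]).as_matrix()
print(o["position"],"yaw",np.arctan2(R[1,1],R[0,1]),o["ft_force"],o["torque"],o["grip_width"],o["grasp_force"],o["joint_pos"][6],o["clock"])
E
```

```text
[ 0.57546239 -0.20998019  0.22772459] yaw 0.16738414256692574 [-10.57107436   2.57580654  16.14181931] [0.42133454 2.41044039 0.15046914] 0.6064663077653507 113.36152749348912 0.652770613961137 9.9
```

Emit:
arm_command(
  plan=[
    {"dp":[0,0,0],"spin":0.1},
    {"dp":[0,0,0],"spin":0.1},
    {"dp":[0,0,0],"spin":0.1},
    {"dp":[0,0,0],"spin":0.1},
    {"dp":[0,0,0],"spin":0.1},
  ],
)

```text
clock: 10.4
position: [0.5756, -0.21, 0.2277]
ee_rot: [0.815, 0.579, -0.0, -0.001]
ft_force: [-9.3, 2.4, 15.0]
grip_width: 0.605
grasp_force: 113.2
```

```bash
cat > st.py <<'E'
from h import *
o=manip.get_obs(); R=Rn.from_quat(o["ee_rot"]).as_matrix()
print(o["position"],"turned",0.1674-np.arctan2(R[1,1],R[0,1]),o["ft_force"],o["torque"],o["grip_width"],o["joint_pos"][6],o["clock"])
E
python3 st.py
```

```text
[ 0.57558265 -0.20996399  0.22770342] turned 0.5037443363575065 [-9.31603471  2.44301574 14.95105363] [0.38482488 2.12723529 0.32336519] 0.6051932828464149 0.19899698000103663 10.4
```

Emit:
arm_command(
  plan=[
    {"dp":[0,0,0],"spin":0.1},
    {"dp":[0,0,0],"spin":0.1},
    {"dp":[0,0,0],"spin":0.05},
    {"dp":[0,0,0],"spin":0},
    {"dp":[0,0,0],"spin":0},
  ],
)

```text
clock: 10.9
position: [0.5756, -0.2101, 0.2277]
ee_rot: [0.881, 0.474, -0.0, -0.0]
ft_force: [-9.8, 1.5, 15.1]
grip_width: 0.602
grasp_force: 113.3
```

```bash
python3 st.py
```

```text
[ 0.57562973 -0.21006242  0.22773163] turned 0.7507301009533363 [-9.800313    1.50175822 15.14548233] [ 0.43649237  2.05874349 -0.31689119] 0.6015847661384462 -0.0213626774903036 10.9
```

Emit:
arm_command(
  plan=[
    {"dp":[0,0,0],"spin":0.05},
    {"dp":[0,0,0],"spin":0.05},
  ],
)

```text
clock: 11.1
position: [0.5757, -0.2101, 0.2277]
ee_rot: [0.903, 0.429, -0.0, -0.0]
ft_force: [-8.7, 1.4, 16.0]
grip_width: 0.606
grasp_force: 113.1
```

```bash
python3 st.py
```

```text
[ 0.57566137 -0.21008225  0.22770733] turned 0.8516345586038624 [-8.74879559  1.43933806 16.00179478] [0.35095681 1.9693304  0.31404926] 0.606175095383551 -0.1113940231493476 11.1
```

Emit:
arm_command(
  plan=[
    {"dp":[0,0,0],"spin":0.05},
    {"dp":[0,0,0],"spin":0.05},
  ],
)

```text
clock: 11.3
position: [0.5757, -0.2101, 0.2277]
ee_rot: [0.924, 0.383, -0.0, -0.0]
ft_force: [-9.3, 0.8, 14.9]
grip_width: 0.599
grasp_force: 113.1
```

```bash
python3 st.py
```

```text
[ 0.57568025 -0.21007473  0.22772769] turned 0.9514899178448195 [-9.2864171   0.84826047 14.91643933] [0.38852806 1.96532929 0.55599002] 0.5988137023974152 -0.2000885221947425 11.3
```

Emit:
arm_command(
  plan=[
    {"dp":[0,0,0],"spin":0.04},
    {"dp":[0,0,0],"spin":0.03},
  ],
)

```text
clock: 11.5
position: [0.5757, -0.21, 0.2277]
ee_rot: [0.936, 0.351, -0.0, -0.0]
ft_force: [-8.7, 1.1, 14.2]
grip_width: 0.604
grasp_force: 113.1
```

```bash
python3 st.py
```

```text
[ 0.57574542 -0.21004868  0.22774547] turned 1.0205072551157697 [-8.72444502  1.11073423 14.21343065] [0.31183862 1.99490195 0.81839158] 0.604131904707083 -0.2614235017102757 11.5
```

The moment rises at about 3.7 N m/rad from 0.885 rad turned, so the sleeve started near 0.115 and is now at about 1.14. I add 0.07.

Emit:
arm_command(
  plan=[
    {"dp":[0,0,0],"spin":0.04},
    {"dp":[0,0,0],"spin":0.04},
    {"dp":[0,0,0],"spin":0},
  ],
)

```text
clock: 11.8
position: [0.5757, -0.21, 0.2277]
ee_rot: [0.95, 0.314, -0.0, -0.0]
ft_force: [-9.5, 0.8, 14.5]
grip_width: 0.6
grasp_force: 113.2
```

```bash
python3 st.py
```

```text
[ 0.57573643 -0.21004554  0.22770757] turned 1.1001685737800804 [-9.52001959  0.76572561 14.46671509] [0.3023023  1.97146453 0.57060582] 0.5996147331801202 -0.33195022815421626 11.8
```

Emit:
arm_command(
  plan=[
    {"dp":[0,0,0],"spin":0},
    {"dp":[0,0,0],"spin":0},
    {"dp":[0,0,0],"spin":0},
    {"dp":[0,0,0],"spin":0},
  ],
  grip=-1,
)

```text
clock: 12.2
position: [0.5763, -0.2093, 0.2262]
ee_rot: [0.949, 0.314, 0.0, -0.0]
ft_force: [-0.1, -0.7, 0.7]
grip_width: 1.005
grasp_force: 0.0
```

Emit:
arm_command(
  plan=[
    {"dp":[0,0,-20],"spin":0},
    {"dp":[0,0,-35],"spin":0},
    {"dp":[0,0,-35],"spin":0},
    {"dp":[-30,0,-10],"spin":0},
    {"dp":[-30,0,0],"spin":0},
  ],
)

```text
clock: 12.7
position: [0.5283, -0.2456, 0.3281]
ee_rot: [0.949, 0.315, 0.001, 0.001]
ft_force: [-0.7, -0.9, -0.3]
grip_width: 1.0
grasp_force: 0.0
```

Emit:
arm_command(
  plan=[
    {"dp":[0,0,0],"spin":0},
    {"dp":[0,0,0],"spin":0},
  ],
)

```text
clock: 12.9
position: [0.5278, -0.2455, 0.3264]
ee_rot: [0.95, 0.313, 0.0, -0.0]
ft_force: [1.0, 0.3, 0.0]
grip_width: 1.0
grasp_force: 0.0
```

```bash
python3 - <<'E'
from h import *
o=manip.get_obs(); print(o["position"],o["clock"])
t=viewer.camera("wrist");s=viewer.camera("side")
cv2.imwrite("pics/m7.png",np.hstack([cv2.resize(s[50:180,310:430],(480,520)),cv2.resize(t[50:310,240:400],(320,520))]))
E
```

```text
[ 0.52776411 -0.24546301  0.32636617] 12.9
```

View pics/m7.png

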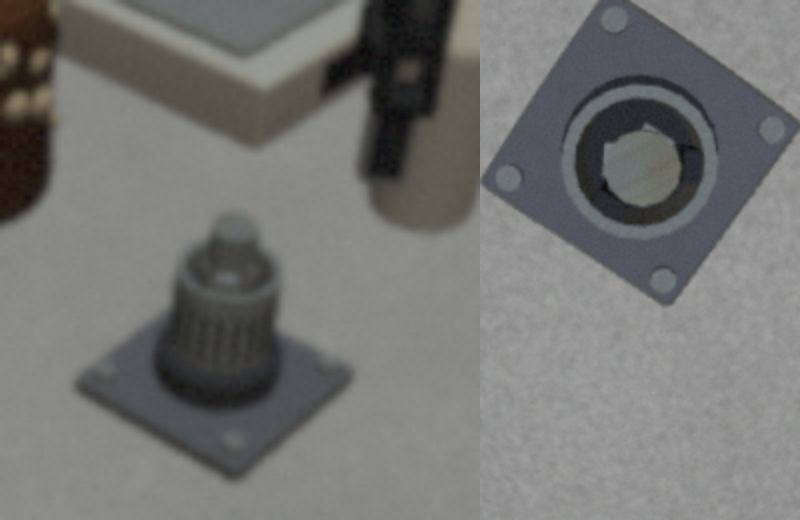

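The jaws have closed in under the head. The dibber is upright, centred at its seated height, and the gripper is clear. I hand in now.

```bash
python3 -c "
from workcell import manip
print(manip.hand_in())"
```

```text
the job is handed in; nothing more can be done
None
```

The dibber is seated point up in the chuck, the sleeve was turned clockwise to an estimated 1.2 rad so the jaws grip the shank, the gripper is clear, and the job was handed in at about 13 s.

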